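# Pair a bore with its plug gauge at the inspection bench

### The job

Tell the inspection station which plug gauge belongs to the plate's largest bore, by pointing: from straight above, without touching, hold the fingertips about 2 cm over the middle of the largest bore for at least two seconds, then in the same way over the middle of the thickest plug gauge for at least two seconds, then press the button on the station box all the way down and let it come back up. Do not bring the fingertips low over any other bore or gauge, do not touch the plate, and neither touch, lift nor shift the gauges, the V-block, the tape roll, the screwdriver or the angle plate.

Things in the scene. Friction and masses are not known exactly. Their poses are not given: they have to be found in the camera images.
- plate: Fixed bare aluminium plate lying flat on the bench, 140 x 140 x 20 mm, with four round through bores in its corners, 76 mm apart: one of 36 mm (the largest), two of 20 mm and one of 14 mm. Origin: centre of the underside, z up; the largest bore lies at x +38, y +38 mm.
- large_bore (a point): Centre of the mouth of the largest bore (36 mm), level with the plate's top face (20 mm above the bench), z up.
- bore_b (a point): Centre of the mouth of a 20 mm bore, level with the plate's top face (20 mm above the bench), z up.
- bore_c (a point): Centre of the mouth of the 14 mm bore, level with the plate's top face (20 mm above the bench), z up.
- bore_d (a point): Centre of the mouth of the other 20 mm bore, level with the plate's top face (20 mm above the bench), z up.
- gauge_thick: The thickest of three loose steel plug gauges that stand upright in a loose row; 75 mm tall: foot disc 40 mm across and 10 mm high, dark handle 18 mm across up to 38 mm, then a plain round plug 36 mm across from 38 to 75 mm. Origin: centre of the underside, z up. About 0.25 kg.
- gauge_thick_top (a point): Centre of the flat top face of that gauge, 75 mm above the bench.
- gauge_medium: The middle one of three loose steel plug gauges that stand upright in a loose row; 75 mm tall: foot disc 40 mm across and 10 mm high, dark handle 18 mm across up to 38 mm, then a plain round plug 22 mm across from 38 to 75 mm. Origin: centre of the underside, z up. About 0.25 kg.
- gauge_medium_top (a point): Centre of the flat top face of that gauge, 75 mm above the bench.
- gauge_thin: The thinnest of three loose steel plug gauges that stand upright in a loose row; 75 mm tall: foot disc 40 mm across and 10 mm high, dark handle 18 mm across up to 38 mm, then a plain round plug 14 mm across from 38 to 75 mm. Origin: centre of the underside, z up. About 0.25 kg.
- gauge_thin_top (a point): Centre of the flat top face of that gauge, 75 mm above the bench.
- station: Fixed grey instrument box of the inspection station, 110 x 100 x 50 mm, with a flat black display on the far half of its top and one push button on the near half. Origin: centre of the underside, z up; the button's axis is at x -20, y 0 mm.
- record_top (a point): Centre of the top of the round grey button cap (28 mm across) on the station box, 72 mm above the bench when up, in a black collar 44 mm across that stands 12 mm above the box; the button is pressed straight down.
- record (a joint): Travel of that spring button in m: 0 when up, 0.006 fully down. Fully down takes 5 N; it springs back when let go.
- v_block: Loose steel V-block, a bystander, 50 x 60 x 40 mm. Origin: centre of the underside.
- tape_roll: Loose roll of paper tape lying flat, a bystander: 90 mm outside, 70 mm inside, 25 mm high. Origin: centre of the underside.
- screwdriver: Loose screwdriver with a red handle lying on the bench behind the gauges, a bystander, about 200 mm long. Origin: on its underside near the middle, x towards the tip.
- angle_plate: Fixed cast angle plate with green webs, a bystander at the left of the bench: foot 140 x 120 mm, upright wall 180 mm high. Origin: centre of the underside.
There are look-alikes about, which are no part of the job. What is shaped like the gauge_thick but green or orange is not meant.

How it is judged:
On the way, in this order (a step that is already met when the one before it is completed fails the run):
1. the fingertips dwell for two seconds just above the largest bore (horizontal distance between the grasp point and large_bore below 0.015 m and z of the grasp point in the frame of large_bore between 0.022 and 0.062 m and value of joint record below 0.002 m), for 2 s.
2. the fingertips dwell for two seconds just above the thickest gauge (horizontal distance between the grasp point and gauge_thick_top below 0.015 m and z of the grasp point in the frame of gauge_thick_top between 0.022 and 0.062 m and value of joint record below 0.002 m), for 2 s.
3. the station's button is pressed down (value of joint record above 0.0045 m and contact force between the fingers and record above 0.5 N), for 0.05 s.
At the end, for the whole second after the job is handed in: After both dwells (within 15 mm of the centre, 3 to 40 mm above, two seconds each) and then the press (4.5 of 6 mm), in that order: button up again (under 1.5 mm), gauges upright within 5 mm of their places, other loose things within 10 mm (value of joint record below 0.0015 m and distance of each of gauge_thick, gauge_medium, gauge_thin from where it was at the start of the episode below 0.005 m and angle between each of gauge_thick, gauge_medium, gauge_thin's own z axis and vertical below 0.1 rad and distance of each of v_block, tape_roll, screwdriver from where it was at the start of the episode below 0.01 m and linear speed of each of gauge_thick, gauge_medium, gauge_thin below 0.01 m/s); the robot touches nothing.
It fails at once if the plate or a plug gauge is touched (contact force between any of the fingers, the arm and plate above 0.5 N or contact force between any of the fingers, the arm and gauge_thick above 0.5 N or contact force between any of the fingers, the arm and gauge_medium above 0.5 N or contact force between any of the fingers, the arm and gauge_thin above 0.5 N).
It fails at once if a plug gauge is shifted, lifted or tipped, or a bystander is shifted (not (distance of gauge_thick from where it was at the start of the episode below 0.005 m) or not (distance of gauge_medium from where it was at the start of the episode below 0.005 m) or not (distance of gauge_thin from where it was at the start of the episode below 0.005 m) or not (angle between gauge_thick's own z axis and vertical below 0.1 rad) or not (angle between gauge_medium's own z axis and vertical below 0.1 rad) or not (angle between gauge_thin's own z axis and vertical below 0.1 rad) or not (distance of v_block from where it was at the start of the episode below 0.01 m) or not (distance of tape_roll from where it was at the start of the episode below 0.01 m) or not (distance of screwdriver from where it was at the start of the episode below 0.01 m)).
It fails at once if a bystander is touched (contact force between any of the fingers, the arm and v_block above 0.5 N or contact force between any of the fingers, the arm and tape_roll above 0.5 N or contact force between any of the fingers, the arm and screwdriver above 0.5 N or contact force between any of the fingers, the arm and angle_plate above 0.5 N).
It fails at once if the fingertips come low over another bore or gauge ((horizontal distance between the grasp point and bore_b below 0.012 m and z of the grasp point in the frame of bore_b between 0 and 0.05 m) or (horizontal distance between the grasp point and bore_c below 0.012 m and z of the grasp point in the frame of bore_c between 0 and 0.05 m) or (horizontal distance between the grasp point and bore_d below 0.012 m and z of the grasp point in the frame of bore_d between 0 and 0.05 m) or (horizontal distance between the grasp point and gauge_medium_top below 0.012 m and z of the grasp point in the frame of gauge_medium_top between 0 and 0.05 m) or (horizontal distance between the grasp point and gauge_thin_top below 0.012 m and z of the grasp point in the frame of gauge_thin_top between 0 and 0.05 m)).
It also fails if it takes over 54 s, if anything falls off the work surface, if the arm or the gripper's body presses on something with over 40 N, if the wrist force passes 120 N, or if a joint passes its speed limit or range.

### The arm

A 6-joint arm with a two-finger parallel gripper is mounted at the origin on the work surface. World frame = base frame: x ahead of the robot, y to its left, z up, the work surface at z = 0. Lengths are in m, angles in rad, forces in N, time in s.
With the tool pointing down it reaches from about 0.3 to 0.775 m from the base axis. Payload 14.6 kg.
Tool frame: the origin (TCP) lies on the centre line of the jaws, within the pads' length; the fingertips stand arm.tips_ahead ahead of it and the grasp point (between the pads) lies 8 mm behind it (arm.tips_ahead is the distance from the TCP to the fingertips, in m); z points along the fingers, x is the direction in which the jaws open and shut, and the axes are right-handed (so a half turn about z gives the same grasp; the last joint's range is limited). The gripper opens to 85 mm and grips with 20 to 120 N. Pads are 22 mm wide; open, the fingers measure 114 mm over their backs; the gripper's body (76 mm by 85 mm) begins 54 mm behind the grasp point. The pads swing forward as they close: fully open they stand 13 mm farther back than shut.
Start: joints at [1.126, 0.3, 1.521, -0, 1.321, -0.067], TCP at [0.203, 0.511, 0.206] pointing down, gripper open.
Joint ranges: [-3.03, 3.03], [-0.79, 2.21], [0.23, 2.52], [-1.04, 4.18], [0, 3.07], [-2.55, 2.55]. Speed limits (rad/s): [2.22, 2.22, 2.57, 3.14, 3.14, 3.14].

### API

Orientations are given as [roll, pitch, yaw] about the fixed x, y, z axes, in that order (R = Rz(yaw) Ry(pitch) Rx(roll)).
In Python, from workcell import observe, grab_frame, job, arm gives the robot as it stands. The module is installed in compiled form; this text tells all that it offers.
- The arm moves only by the shell command python3 -m pendant 'ROWS' [OPENING] [FORCE]. ROWS is JSON, a list that holds one entry, the list of rows, each a list of 4 numbers: the shift along the world's x, y, z in m, then the turn about the world's z in rad. In form: [[[x, y, z, roll], ...]]. A call has 1 to 5 rows; each row shifts and turns the pose as measured when the row begins; what a row does not reach is not made up. A row lasts 1/10 s, in which the tool goes at most 50 mm and 8.59 degrees, less where a joint would pass 70% of its speed; a pose out of reach is approached as far as the arm can. A call is refused whole if a number of a shift passes 0.05 or a number of a turn 0.15, either way. A call with a gripper value outside its range is refused whole. OPENING is the finger opening in m, from 0 to 0.0854, set as the call begins (- or left out, the last holds). The fingers move at their own pace and stop on an object; FORCE is the grip in N (left out, the last holds). Time passes only in rows, so rows that do not move let the fingers close. It gives the time, the measured TCP pose, the force and the opening at its end, in the units of the state.
- observe(): the state, without advancing time (a new reading comes with each control period).
- grab_frame(name): name is "scene" or "top"; returns a dict with "img" (384x512x3 uint8, red, green, blue), "depth" (384x512 float32, m along the optical axis (not along the pixel's ray), 0 where there is no reading), "vertical_fov" (degrees; the focal length in pixels is half the picture's height over the tangent of half this angle, whatever the lens; pixels are square), "cx", "cy" (the principal point, pixels), "R" (3x3) and "t" (3): a world point X has camera coordinates R X + t. Camera axes: x right, y down, z forward; pixel columns grow to the right and rows downward; lengths in m; the calibration is good to about 2 mm. A picture is of the moment at which its call begins.
- job.sign_off(): hands the job in, once; it reports no verdict.
The state is a dict: "t": time; "joint_positions": joint angles; "dq": joint speeds; "joint_torque": joint torques, N m; "eef_pos": TCP position; "eef_rot": TCP orientation; "contact_force": force on the tool from outside, world axes, zero at the start; "ft_torque": the same for the moment, N m; "finger_gap": finger opening in m.
Only numpy, scipy, OpenCV 4.12 (cv2) and the standard library are available. Lean on these libraries where they do the work, as an engineer would, in place of code of your own. Each camera call takes 0.05 s, during which the arm holds its last target. There are 200 camera calls.

## Working session

There is one attempt and no reset: what is moved stays moved. The work goes in short steps, Python scripts to look and compute and a shell command to move; the robot and the scene stay as the last step left them, time stands still between calls to the robot, and variables do not carry over. Pictures are saved under pics/ and viewed, about 8 in all and at most 12, crops included, and the job is handed in when it is done.

```bash
mkdir -p pics; cat > h.py <<'E'
import numpy as np, cv2
from workcell import observe, grab_frame, job, arm
def pts(f):
    h,w=f["depth"].shape; F=h/2/np.tan(np.radians(f["vertical_fov"])/2)
    u,v=np.meshgrid(np.arange(w),np.arange(h)); d=f["depth"].astype(float)
    c=np.stack([(u-f["cx"])/F*d,(v-f["cy"])/F*d,d],-1)
    return (c-f["t"])@np.array(f["R"])
def ray(f,u,v,z):
    h=f["depth"].shape[0]; F=h/2/np.tan(np.radians(f["vertical_fov"])/2)
    R=np.array(f["R"]); o=-R.T@np.array(f["t"]); d=R.T@np.array([(u-f["cx"])/F,(v-f["cy"])/F,1])
    return o+d*(z-o[2])/d[2]
E
python3 - <<'E'
from h import *
import pickle
o=observe(); print(o, arm.tips_ahead)
fs={}
for n in("scene","top"):
    f=grab_frame(n); fs[n]=f
    cv2.imwrite(f"pics/{n}0.png",cv2.resize(f["img"][...,::-1],(800,600)))
    print(n,f["vertical_fov"],f["cx"],f["cy"],np.round(-np.array(f["R"]).T@f["t"],3))
pickle.dump(fs,open("f0.pkl","wb"))
E
```

```text
{'t': 0.0, 'joint_positions': array([ 1.12639532e+00,  3.00480928e-01,  1.52156418e+00, -9.27863757e-06,
        1.32070633e+00, -6.66371781e-02]), 'dq': array([-6.78623782e-04, -1.15136475e-04,  1.53049892e-03, -1.93017008e-03,
        3.66484448e-04,  3.42427944e-05]), 'joint_torque': array([ 7.56302670e-04, -5.43503022e+01, -3.61786973e+01, -2.91866661e-05,
        4.06264124e-03, -1.33530145e-05]), 'eef_pos': array([0.20277689, 0.51097848, 0.20592309]), 'eef_rot': array([-3.14152446e+00,  1.15681602e-03,  1.19303484e+00]), 'contact_force': array([-0.20632149,  0.18850499,  0.70615268]), 'ft_torque': array([-0.03588308,  0.01303853,  0.01755856]), 'finger_gap': 0.0852527806537872} 0.011
scene 47.585057517234866 250.1104667028142 192.60868419928698 [ 1.404 -0.674  0.817]
top 53.62028021256362 261.46009423801127 192.61485782695792 [0.34  0.074 1.083]
```

View pics/top0.png

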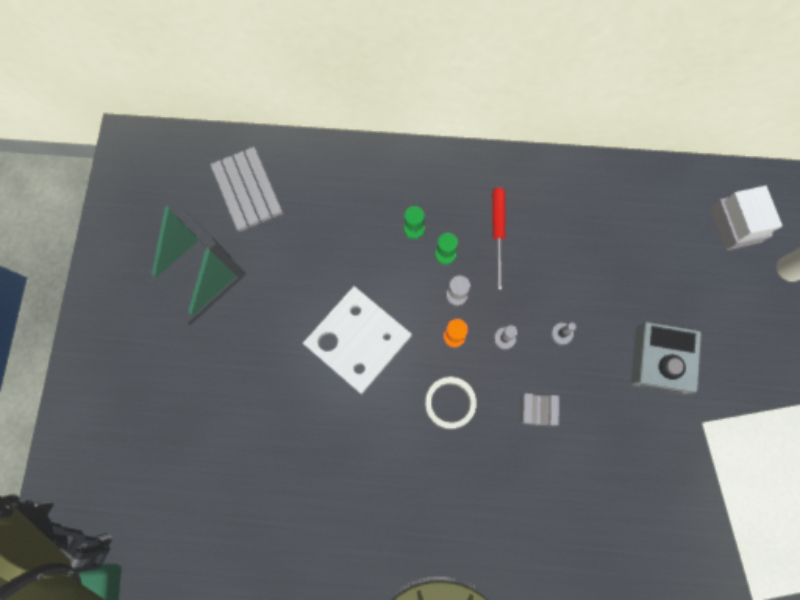

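View pics/scene0.png

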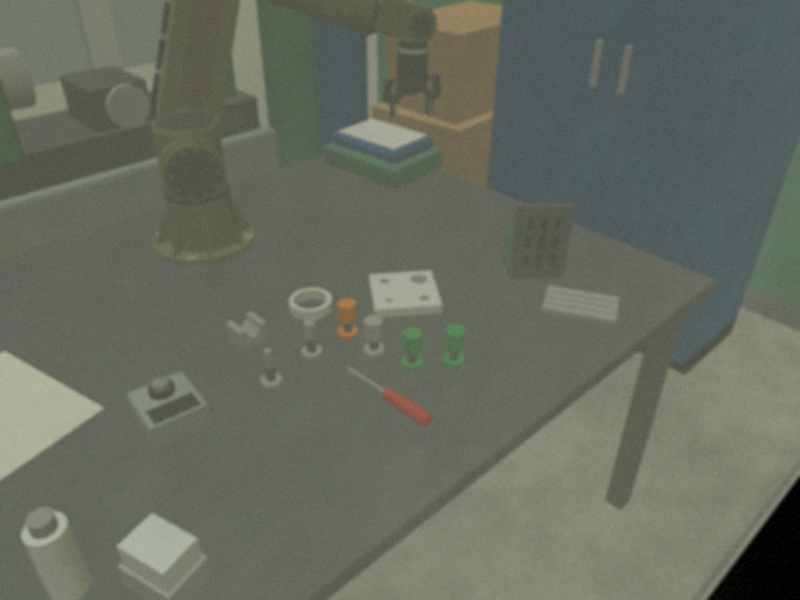

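The top view has x up and y to the left. At the 800x600 scale, the plate's large bore is at (328,342), the thick steel gauge top at about (459,284), the medium at (510,332), the thin at (571,327) and the button at (675,366). Next I'll measure these.

```bash
python3 - <<'E'
from h import *
import pickle
fs=pickle.load(open("f0.pkl","rb")); f=fs["top"]; s=1.5625
g=cv2.cvtColor(f["img"],cv2.COLOR_RGB2GRAY); P=pts(f)
# plate: bright mask, holes as child contours
m=((g>150)*255).astype(np.uint8); roi=np.zeros_like(m); roi[175:260,185:270]=255; m&=roi
cs,h=cv2.findContours(m,cv2.RETR_CCOMP,cv2.CHAIN_APPROX_NONE)
for c,hh in zip(cs,h[0]):
    a=cv2.contourArea(c)
    if a<8: continue
    (u,v),(w,hgt),_=cv2.minAreaRect(c); x=ray(f,u,v,.02)
    k=(ray(f,u+1,v,.02)-x); 
    print("hole" if hh[3]>=0 else "outer",a,round(u,1),round(v,1),np.round(x,4),"size mm",np.round(np.array([w,hgt])*np.linalg.norm(k)*1000,1))
# heights from depth in raised features
Z=P[...,2]
for n,(u,v),lo in [("thick",(459,284),.06),("medium",(510,332),.06),("thin",(571,327),.06),("button",(675,366),.064),("orange",(457,328),.06),("plate",(355,340),.014)]:
    u=int(u/s);v=int(v/s);r=18 if n!="plate" else 40
    zz=Z[v-r:v+r,u-r:u+r]; mm=(zz>lo)&(zz<.1)&(f["depth"][v-r:v+r,u-r:u+r]>0)
    q=P[v-r:v+r,u-r:u+r][mm]
    if len(q): print(n,len(q),"mean",np.round(q.mean(0),4),"min",np.round(q.min(0),3),"max",np.round(q.max(0),3),"mid",np.round((q.min(0)+q.max(0))/2,4))
    else: print(n,"none",zz.max())
a=cv2.resize(f["img"][150:270,180:470,::-1],None,fx=2.75,fy=2.75,interpolation=cv2.INTER_CUBIC); cv2.imwrite("pics/c1.png",a)
E
```

```text
outer 2415.0 228.3 216.6 [0.5188 0.1852 0.02  ] size mm [142.1 142.8]
hole 40.0 229.5 235.5 [0.4656 0.1768 0.02  ] size mm [19.6 19.6]
hole 18.5 247.3 215.3 [0.5267 0.1321 0.02  ] size mm [14.1 12. ]
hole 125.5 209.3 218.3 [0.5101 0.2388 0.02  ] size mm [34.1 36.1]
hole 36.5 227.3 198.3 [0.5717 0.1935 0.02  ] size mm [18.3 20.3]
thick 141 mean [0.6175 0.0091 0.0737] min [ 0.601 -0.008  0.06 ] max [0.636 0.026 0.078] mid [0.6186 0.0087 0.0692]
medium 60 mean [ 0.5425 -0.0829  0.073 ] min [ 0.533 -0.093  0.06 ] max [ 0.554 -0.073  0.079] mid [ 0.5435 -0.0828  0.0693]
thin 29 mean [ 0.559  -0.1871  0.0729] min [ 0.553 -0.194  0.06 ] max [ 0.566 -0.181  0.079] mid [ 0.5597 -0.1879  0.0694]
button 93 mean [ 0.5052 -0.3649  0.0705] min [ 0.492 -0.382  0.064] max [ 0.524 -0.348  0.076] mid [ 0.5076 -0.365   0.0699]
orange 145 mean [0.5389 0.0093 0.0739] min [ 0.523 -0.007  0.061] max [0.557 0.026 0.081] mid [0.54   0.0094 0.071 ]
plate 2172 mean [0.5193 0.1826 0.0198] min [0.423 0.091 0.014] max [0.617 0.282 0.027] mid [0.5201 0.1864 0.0203]
```

View pics/c1.png

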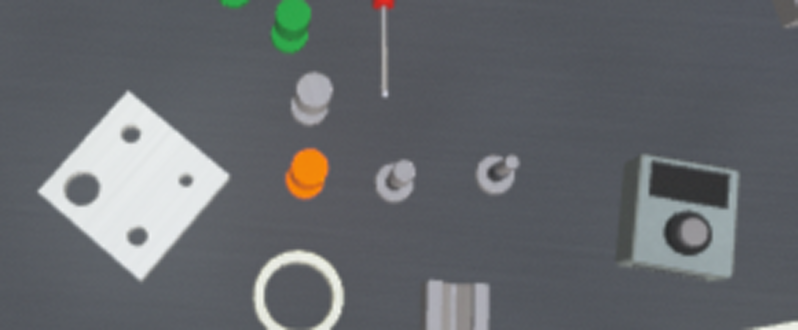

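The bores are 75–77 mm apart, the sizes match, and the heights read 20, 75 and 72 mm as they should. Before moving I'll check the clearance to the angle plate and refine the gauge and button centres.

```bash
python3 - <<'E'
from h import *
import pickle
f=pickle.load(open("f0.pkl","rb"))["top"]; P=pts(f); g=cv2.cvtColor(f["img"],cv2.COLOR_RGB2GRAY)
q=P[120:215,85:165].reshape(-1,3)
for lo,hi in((.03,.1),(.1,.16),(.16,.22)):
    k=q[(q[:,2]>lo)&(q[:,2]<hi)]
    if len(k): print(lo,len(k),k.min(0).round(3),k.max(0).round(3))
def blob(n,u,v,r,t,z):
    m=((g[v-r:v+r,u-r:u+r]>t)*255).astype(np.uint8); k,l,st,c=cv2.connectedComponentsWithStats(m,connectivity=4)
    i=l[r,r]; x=ray(f,u-r+c[i][0],v-r+c[i][1],z); print(n,st[i],x.round(4))
print(g[228:241,424:440]); 
for t in(110,120): blob("button",432,234,9,t,.072)
for t in(125,135,145): blob("thick",294,182,12,t,.075)
E
python3 -m pendant '[[[0.01,-0.03,0.01,0],[0.02,-0.04,0.01,0],[0.02,-0.04,0,0],[0.02,-0.04,0,0],[0.02,-0.04,0,0]]]' 0
```

```text
0.03 769 [0.545 0.409 0.03 ] [0.688 0.572 0.1  ]
0.1 404 [0.586 0.409 0.1  ] [0.693 0.537 0.159]
0.16 318 [0.619 0.41  0.16 ] [0.707 0.512 0.184]
[[111  68  66  57  56  56  61  65  68  72  86 120 157 165 164 163]
 [ 63  53  55  55  60  75  99 116 116 106  84  82 122 157 164 164]
 [ 51  53  54  62  91 126 140 144 146 145 134  99  84 121 161 164]
 [ 54  54  58  77 119 145 149 149 150 150 147 139  99  92 155 166]
 [ 51  55  67  94 139 148 150 150 150 149 151 149 135  84 122 162]
 [ 52  56  72 100 143 150 150 150 152 151 151 150 144  97 102 158]
 [ 51  56  76 102 144 150 151 151 151 151 150 149 145  99  88 158]
 [ 52  57  75  97 142 151 151 152 152 152 152 150 143  88  85 158]
 [ 54  56  70  92 130 149 151 151 151 151 152 150 140  83  85 159]
 [ 51  52  58  78 107 137 150 151 152 152 151 144 110  69  98 159]
 [ 47  50  52  61  83 110 130 147 148 148 140 112  73  75 130 162]
 [ 56  48  51  54  61  75  86 104 101  98  85  68  64  99 154 163]
 [101  56  49  51  51  56  58  65  61  61  57  64  97 148 162 164]]
button [ 5  4  9 10 74] [ 0.5045 -0.3656  0.072 ]
button [ 5  5  9  9 70] [ 0.5042 -0.3657  0.072 ]
thick [  4   6  15  18 204] [0.6105 0.0106 0.075 ]
thick [  4   6  15  18 189] [0.6103 0.0104 0.075 ]
thick [  6   7  13  13 125] [0.6176 0.009  0.075 ]
t: 0.6
eef_pos: [0.292, 0.3169, 0.2239]
eef_rot: [-3.141, 0.005, 1.2]
contact_force: [0.5, 0.9, -0.5]
finger_gap: 0.0119
```

Targets are bore (0.510, 0.239), thick gauge (0.618, 0.009) and button (0.505, -0.366). The angle plate is more than 0.16 m away.

```bash
python3 -m pendant '[[[0.04,-0.015,0,0],[0.045,-0.015,0,0],[0.045,-0.016,0,0],[0.045,-0.016,0,0],[0.03,-0.012,0,0]]]'
```

```text
t: 1.1
eef_pos: [0.5027, 0.2352, 0.2243]
eef_rot: [-3.141, 0.004, 1.199]
contact_force: [-0.0, 0.6, -0.7]
finger_gap: -0.0001
```

```bash
python3 -m pendant '[[[0,0,0,0],[0,0,0,0]]]'
```

```text
t: 1.3
eef_pos: [0.5053, 0.2328, 0.2225]
eef_rot: [-3.139, 0.006, 1.195]
contact_force: [-0.7, 0.3, 0.5]
finger_gap: 0.0003
```

```bash
python3 -m pendant '[[[0.005,0.006,-0.03,0],[0,0,-0.04,0],[0,0,-0.03,0],[0,0,-0.03,0],[0,0,0,0]]]'
```

```text
t: 1.8
eef_pos: [0.5061, 0.2415, 0.0897]
eef_rot: [-3.14, 0.005, 1.199]
contact_force: [1.2, 0.5, 0.4]
finger_gap: 0.0
```

```bash
python3 -m pendant '[[[0.004,-0.002,-0.02,0],[0,0,-0.014,0],[0,0,0,0],[0,0,0,0],[0,0,0,0]]]'
python3 - <<'E'
from h import *
f=grab_frame("scene"); a=f["img"][150:230,200:310,::-1]; cv2.imwrite("pics/b.png",cv2.resize(a,None,fx=7,fy=7,interpolation=cv2.INTER_CUBIC))
E
```

```text
t: 2.3
eef_pos: [0.5105, 0.2423, 0.0613]
eef_rot: [3.138, 0.0, 1.202]
contact_force: [-0.6, -1.0, 0.5]
finger_gap: -0.0001
```

View pics/b.png

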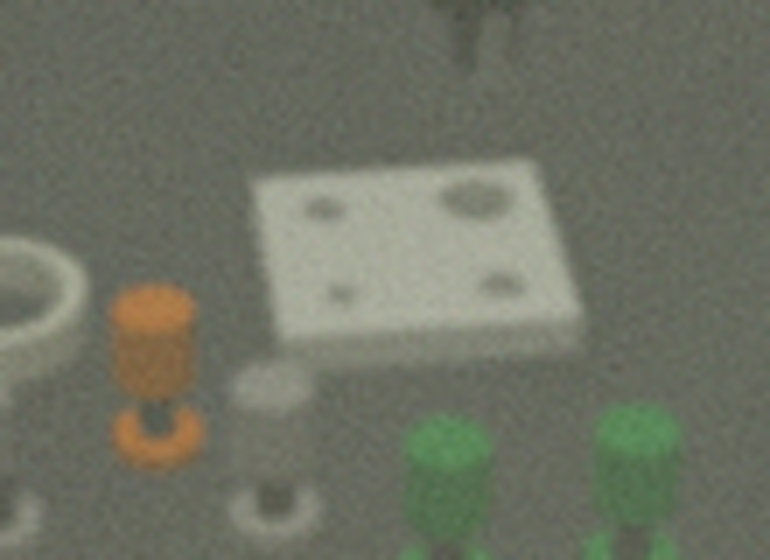

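The fingertips appear at about (490,75) in the crop, with the bore mouth at (475,198). That gap is larger than the reported height should give, so I'll project the TCP into both views to check.

```bash
python3 - <<'E'
from h import *
o=observe(); print(o["t"],o["eef_pos"],o["eef_rot"])
im=[]
for n in("scene","top"):
    f=grab_frame(n); F=192/np.tan(np.radians(f["vertical_fov"])/2)
    a=np.ascontiguousarray(f["img"][...,::-1])
    def pr(X):
        c=np.array(f["R"])@X+f["t"]; return c[0]/c[2]*F+f["cx"],c[1]/c[2]*F+f["cy"]
    tip=o["eef_pos"]+[0,0,-.011]
    b=np.array([.510,.239,.02]); print(n,"tip",np.round(pr(tip),1),"tcp",np.round(pr(o["eef_pos"]),1),"bore",np.round(pr(b),1))
    P=pts(f); Z=P[...,2]
    m=(np.hypot(P[...,0]-.51,P[...,1]-.24)<.12)&(Z>.045)&(Z<.35)&(f["depth"]>0)
    q=P[m]; print(len(q))
    for lo in np.arange(.045,.25,.02):
        k=q[(q[:,2]>=lo)&(q[:,2]<lo+.02)]
        if len(k): print(round(lo,3),len(k),k.mean(0).round(3),k.min(0).round(3),k.max(0).round(3))
    u,v=map(int,pr(b)); u0=max(u-60,0);v0=max(v-60,0)
    im.append(cv2.resize(a[v0:v0+100,u0:u0+120],(390,325),interpolation=cv2.INTER_CUBIC)); print("crop",u0,v0)
cv2.imwrite("pics/d.png",np.hstack(im))
E
```

```text
2.35 [0.5105968  0.24232966 0.06142103] [ 3.13789356e+00 -2.41864564e-04  1.20177611e+00]
scene tip [268.8 169.9] tcp [268.9 167.1] bore [267.8 177.7]
0
crop 207 117
top tip [206.5 216.1] tcp [205.9 215.4] bore [209.2 218.3]
219
0.165 10 [0.497 0.185 0.177] [0.491 0.182 0.173] [0.502 0.188 0.18 ]
crop 149 158
```

View pics/d.png

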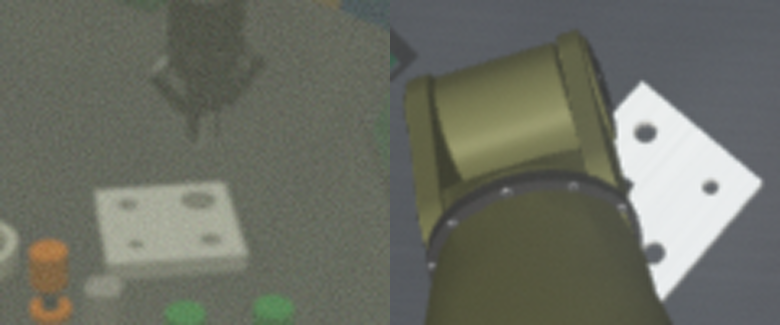

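```bash
python3 - <<'E'
from h import *
o=observe(); print(o["t"],o["eef_pos"],o["joint_positions"].round(4))
f=grab_frame("scene"); P=pts(f); F=192/np.tan(np.radians(f["vertical_fov"])/2)
for v in range(120,184,4): print(v,[(tuple(P[v,u].round(3)),int(f["img"][v,u].mean())) if f["depth"][v,u]>0 else 0 for u in (266,269,272,275)])
E
```

```text
2.45 [0.51048766 0.24211776 0.06088927] [ 0.3792  0.4913  1.6183 -0.0028  1.0297 -0.821 ]
120 [((np.float64(1.211), np.float64(-0.481), np.float64(0.692)), 86), ((np.float64(1.211), np.float64(-0.477), np.float64(0.691)), 83), ((np.float64(1.21), np.float64(-0.474), np.float64(0.69)), 76), ((np.float64(1.211), np.float64(-0.472), np.float64(0.69)), 82)]
124 [((np.float64(1.211), np.float64(-0.481), np.float64(0.69)), 80), ((np.float64(1.21), np.float64(-0.477), np.float64(0.688)), 80), ((np.float64(1.211), np.float64(-0.474), np.float64(0.687)), 75), ((np.float64(1.211), np.float64(-0.471), np.float64(0.687)), 76)]
128 [((np.float64(1.21), np.float64(-0.479), np.float64(0.686)), 79), ((np.float64(1.211), np.float64(-0.478), np.float64(0.686)), 77), ((np.float64(1.211), np.float64(-0.474), np.float64(0.684)), 83), ((np.float64(1.211), np.float64(-0.471), np.float64(0.684)), 78)]
132 [((np.float64(1.212), np.float64(-0.481), np.float64(0.684)), 80), ((np.float64(1.211), np.float64(-0.477), np.float64(0.683)), 79), ((np.float64(1.211), np.float64(-0.475), np.float64(0.682)), 81), ((np.f
[... 2574 characters left out ...]
p.float64(0.649)), 109), ((np.float64(1.211), np.float64(-0.473), np.float64(0.648)), 111), ((np.float64(1.211), np.float64(-0.47), np.float64(0.647)), 113)]
176 [((np.float64(1.211), np.float64(-0.479), np.float64(0.647)), 134), ((np.float64(1.211), np.float64(-0.477), np.float64(0.646)), 134), ((np.float64(1.211), np.float64(-0.473), np.float64(0.644)), 153), ((np.float64(1.21), np.float64(-0.469), np.float64(0.642)), 157)]
180 [((np.float64(1.211), np.float64(-0.479), np.float64(0.644)), 123), ((np.float64(1.211), np.float64(-0.476), np.float64(0.643)), 124), ((np.float64(1.211), np.float64(-0.473), np.float64(0.641)), 145), ((np.float64(1.211), np.float64(-0.47), np.float64(0.64)), 164)]
```

Depth in the scene view is unusable (constant at about 0.28 m), so I'll rely on geometry there. I'll average a few frames to see the faint pads, and check the tip projection against the start picture.

```bash
python3 - <<'E'
from h import *
import pickle
def pr(f,X):
    F=192/np.tan(np.radians(f["vertical_fov"])/2); c=np.array(f["R"])@X+f["t"]; return c[0]/c[2]*F+f["cx"],c[1]/c[2]*F+f["cy"]
def enh(a): 
    a=a.astype(float); lo,hi=np.percentile(a,[1,97]); return np.clip((a-lo)/(hi-lo)*255,0,255).astype(np.uint8)
def crop(img,f,p,s):
    u,v=[int(round(x)) for x in pr(f,p)]; u0,v0=u-35,v-40
    a=cv2.resize(enh(img[v0:v0+60,u0:u0+70,::-1]),None,fx=5.6,fy=5.6,interpolation=cv2.INTER_CUBIC)
    for q,col in s:
        x,y=pr(f,q); cv2.circle(a,(int((x-u0+.5)*5.6),int((y-v0+.5)*5.6)),3,col,1)
    return a
f0=pickle.load(open("f0.pkl","rb"))["scene"]
t0=np.array([.2028,.511,.2059]); d=np.array([np.cos(1.193),np.sin(1.193),0])*.0426
A=crop(f0["img"],f0,t0,[(t0,(0,0,255)),(t0+d-[0,0,.011],(0,255,0)),(t0-d-[0,0,.011],(0,255,0)),(t0+d+[0,0,.002],(255,0,0)),(t0-d+[0,0,.002],(255,0,0))])
L=[grab_frame("scene") for _ in range(10)]; t=observe()["eef_pos"]
B=crop(np.mean([l["img"].astype(float) for l in L],0),L[0],t,[(t,(0,0,255)),(t-[0,0,.011],(0,255,0)),(np.array([.51,.239,.02]),(255,0,0))])
cv2.imwrite("pics/e.png",np.hstack([A,B])); print(t,observe()["t"])
E
```

```text
[0.51015892 0.24193449 0.05998572] 3.0
```

View pics/e.png

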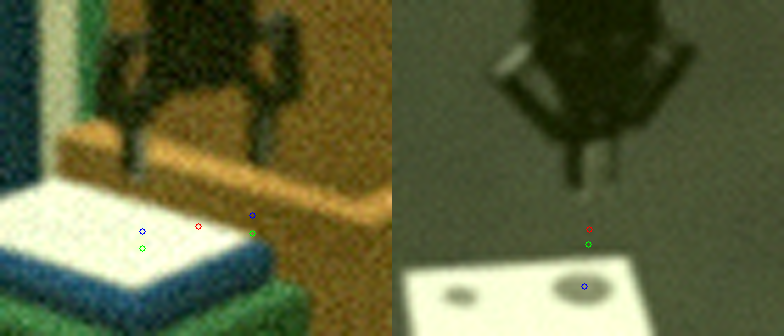

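In both pictures the visible tips sit about 9 px (about 40 mm) above where the reported TCP projects. To find the cause, I'll check the scene calibration on tall objects and look at the gripper in the top view at the start.

```bash
python3 - <<'E'
from h import *
import pickle
fs=pickle.load(open("f0.pkl","rb"))
def pr(f,X):
    F=192/np.tan(np.radians(f["vertical_fov"])/2); c=np.array(f["R"])@X+f["t"]; return np.array([c[0]/c[2]*F+f["cx"],c[1]/c[2]*F+f["cy"]])
f=fs["scene"]; a=np.ascontiguousarray(f["img"][...,::-1])
S=4;u0,v0=70,110
a=cv2.resize(a[v0:v0+150,u0:u0+200],None,fx=2.7,fy=2.7,interpolation=cv2.INTER_CUBIC)[:405]
for X in([.6178,.009,.075],[.54,.009,.075],[.505,-.3655,.072],[.5435,-.083,.075],[.5595,-.188,.075],[.510,.239,.02]):
    x,y=(pr(f,np.array(X))-[u0,v0]+.5)*2.7; cv2.circle(a,(int(x),int(y)),3,(0,0,255),1)
f=fs["top"]; b=np.ascontiguousarray(f["img"][...,::-1]); t0=np.array([.2028,.511,.2059]); d=np.array([np.cos(1.193),np.sin(1.193),0])*.0426
w=cv2.resize(b[300:384,0:84],None,fx=3,fy=3,interpolation=cv2.INTER_CUBIC)
for q,c in((t0,(0,0,255)),(t0+d+[0,0,.002],(255,0,0)),(t0-d+[0,0,.002],(255,0,0))):
    p=pr(f,q);print(p); x,y=(p-[0,300]+.5)*3; cv2.circle(w,(int(x),int(y)),3,c,1)
out=np.zeros((405,800,3),np.uint8); out[:405,:540]=a; out[:252,545:797]=w
cv2.imwrite("pics/g.png",out)
P=pts(f); print("top depth z of gripper px:"); print(P[310:384:6,0:84:6,2].round(2))
E
```

```text
[ 58.49131478 333.15042547]
[ 41.64024907 324.23533463]
[ 74.5624382  342.39318582]
top depth z of gripper px:
[[-0.75 -0.75 -0.74  0.   -0.    0.   -0.    0.   -0.   -0.   -0.   -0.
   0.    0.  ]
 [-0.75 -0.74 -0.75 -0.    0.   -0.   -0.   -0.   -0.   -0.   -0.    0.
  -0.    0.  ]
 [ 0.46  0.45  0.29  0.29  0.27  0.26  0.   -0.   -0.    0.   -0.    0.
   0.    0.  ]
 [ 0.48  0.47  0.44  0.39  0.37  0.25  0.   -0.    0.   -0.   -0.    0.
   0.    0.  ]
 [ 0.49  0.48  0.47  0.45  0.38  0.37 -0.01  0.   -0.    0.    0.   -0.
   0.   -0.  ]
 [ 0.5   0.49  0.48  0.47  0.46  0.37  0.33  0.33  0.31 -0.   -0.    0.
   0.   -0.  ]
 [ 0.51  0.5   0.49  0.48  0.47  0.46  0.35  0.34  0.31  0.31  0.3   0.27
  -0.    0.  ]
 [ 0.53  0.52  0.51  0.5   0.49  0.48  0.47  0.34  0.35  0.34  0.32  0.31
   0.    0.  ]
 [ 0.53  0.53  0.52  0.51  0.5   0.49  0.48  1.08  0.35  0.34  0.32  0.29
  -0.    0.  ]
 [ 0.53  0.53  0.53  0.53  0.52  0.51  0.51  0.5   0.34  0.33  0.05  0.05
   0.03 -0.  ]
 [ 0.53  0.53  0.53  0.53  0.52  0.52  0.51  0.5   0.48  0.05  0.06  0.06
   0.04 -0.  ]
 [ 0.55  0.54  0.54  0.53  0.54  0.53  0.53  0.52  0.52  0.5   0.06  0.06
   0.03 -0.  ]
 [ 0.55  0.54  0.54  0.54  0.54  0.54  0.54  0.54  0.53  0.52  0.51  0.06
   0.03 -0.  ]]
```

View pics/g.png

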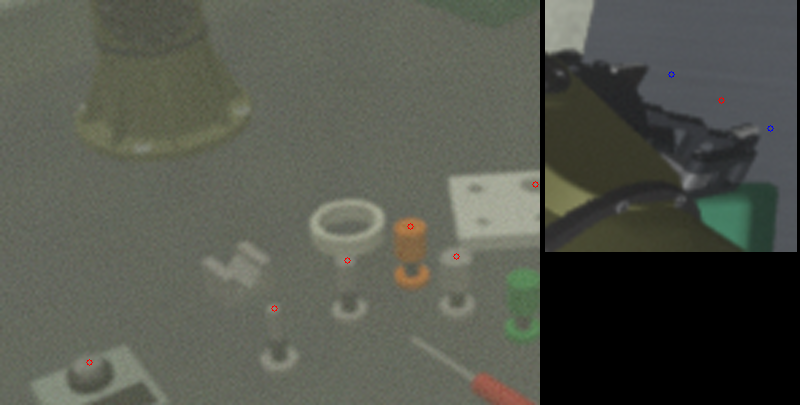

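Scene calibration holds on all the 72–75 mm tops. The gripper in both views fits a true height about 40 mm above the reported one, with no sideways error. I'll settle it by touching the bare bench gently at about (0.34, 0.26), away from everything.

```bash
python3 -m pendant '[[[0,0,0.04,0],[-0.04,0.005,0,0],[-0.05,0.005,0,0],[-0.05,0.005,0,0],[-0.03,0.003,0,0]]]'; python3 -m pendant '[[[0,0,-0.02,0],[0,0,-0.02,0],[0,0,-0.015,0],[0,0,0,0],[0,0,0,0]]]'
```

```text
t: 3.5
eef_pos: [0.3383, 0.259, 0.1005]
eef_rot: [3.139, 0.0, 1.198]
contact_force: [0.7, 0.5, 0.4]
finger_gap: 0.0002
t: 4.0
eef_pos: [0.3351, 0.26, 0.0459]
eef_rot: [3.137, -0.003, 1.201]
contact_force: [-0.4, 0.3, 0.0]
finger_gap: -0.0002
```

```bash
python3 -m pendant '[[[0,0,-0.012,0],[0,0,-0.005,0],[0,0,-0.005,0],[0,0,0,0],[0,0,0,0]]]'
```

```text
t: 4.5
eef_pos: [0.3361, 0.2604, 0.0235]
eef_rot: [3.135, -0.005, 1.201]
contact_force: [0.5, -0.8, 0.6]
finger_gap: -0.0
```

```bash
for i in 1; do python3 -m pendant '[[[0,0,-0.005,0],[0,0,-0.005,0],[0,0,-0.004,0],[0,0,0,0]]]'; done
```

```text
t: 4.9
eef_pos: [0.3362, 0.2605, 0.0086]
eef_rot: [3.135, -0.005, 1.201]
contact_force: [-0.7, -0.5, 0.1]
finger_gap: 0.0
```

```bash
python3 -m pendant '[[[0,0,-0.005,0],[0,0,-0.004,0],[0,0,0,0]]]'
```

```text
t: 5.2
eef_pos: [0.3362, 0.2605, -0.0012]
eef_rot: [3.135, -0.005, 1.201]
contact_force: [-0.7, -0.2, -0.6]
finger_gap: 0.0002
```

There is no contact even though the reported tip is below the bench, so the bias is real. I'll continue in small steps.

```bash
python3 -m pendant '[[[0,0,-0.005,0],[0,0,-0.004,0],[0,0,0,0]]]'
```

```text
t: 5.5
eef_pos: [0.3362, 0.2605, -0.011]
eef_rot: [3.135, -0.005, 1.201]
contact_force: [0.2, -0.2, 0.0]
finger_gap: -0.0003
```

```bash
python3 -m pendant '[[[0,0,-0.004,0],[0,0,-0.003,0],[0,0,0,0]]]'
```

```text
t: 5.8
eef_pos: [0.3363, 0.2605, -0.0186]
eef_rot: [3.135, -0.005, 1.201]
contact_force: [-0.7, 0.4, -0.3]
finger_gap: -0.0002
```

```bash
python3 -m pendant '[[[0,0,-0.003,0],[0,0,-0.002,0],[0,0,0,0]]]'
```

```text
t: 6.1
eef_pos: [0.3363, 0.2606, -0.024]
eef_rot: [3.135, -0.006, 1.201]
contact_force: [0.1, 0.3, 0.3]
finger_gap: -0.0002
```

```bash
python3 -m pendant '[[[0,0,-0.002,0],[0,0,0,0]]]'
```

```text
t: 6.3
eef_pos: [0.3368, 0.2609, -0.0245]
eef_rot: [3.135, -0.006, 1.201]
contact_force: [0.7, -0.6, 0.7]
finger_gap: -0.0
```

```bash
python3 -m pendant '[[[0,0,-0.002,0],[0,0,0,0]]]'
```

```text
t: 6.5
eef_pos: [0.3372, 0.2613, -0.0244]
eef_rot: [3.134, -0.007, 1.201]
contact_force: [-0.2, 0.4, -0.7]
finger_gap: -0.0003
```

```bash
python3 -m pendant '[[[0,0,-0.001,0],[0,0,0,0]]]'
```

```text
t: 6.7
eef_pos: [0.3375, 0.2615, -0.0247]
eef_rot: [3.133, -0.008, 1.201]
contact_force: [-0.9, -0.2, 0.0]
finger_gap: -0.0003
```

The descent has stopped at -0.0245 with no force shown. Either a joint limit has been reached, or this is contact that the sensor doesn't report. I'll check the joints, torques and a picture.

```bash
python3 - <<'E'
from h import *
o=observe(); print(o["joint_positions"].round(4),o["joint_torque"].round(2),o["contact_force"].round(2),o["ft_torque"].round(3))
L=[grab_frame("scene") for _ in range(4)]; f=L[0]; F=192/np.tan(np.radians(f["vertical_fov"])/2)
pr=lambda X:((lambda c:(c[0]/c[2]*F+f["cx"],c[1]/c[2]*F+f["cy"]))(np.array(f["R"])@X+f["t"]))
t=o["eef_pos"]; img=np.mean([l["img"].astype(float) for l in L],0)[...,::-1]
q=np.array([t[0],t[1],0.]); u,v=map(int,pr(q)); u0,v0=u-40,v-45
a=img[v0:v0+65,u0:u0+80]; a=np.clip((a-20)*1.9,0,255).astype(np.uint8); a=cv2.resize(a,None,fx=7,fy=7,interpolation=cv2.INTER_CUBIC)
for z,c in((0,(0,0,255)),(.02,(0,255,0)),(.04,(255,0,0))):
    x,y=pr(q+[0,0,z]); cv2.circle(a,(int((x-u0+.5)*7),int((y-v0+.5)*7)),3,c,1)
cv2.imwrite("pics/h.png",a); print(t)
E
```

```text
[ 0.5747  0.3966  2.0409 -0.0033  0.6927 -0.6241] [ 2.000e-02 -4.576e+01 -2.260e+01  2.000e-02 -2.400e-01  0.000e+00] [-0.94 -0.16  0.04] [-0.045  0.113  0.057]
[ 0.33752909  0.2615314  -0.0246572 ]
```

View pics/h.png

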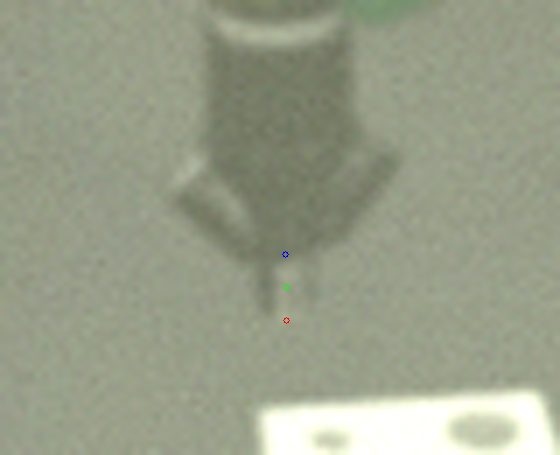

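The tips visibly rest on the bench with no sideways error. So true height ≈ reported + 0.0355, which agrees with the image estimate, and the force sensor doesn't register light contact. Corrected reported-TCP heights are bore dwell ≈ 0.018, gauge dwell ≈ 0.073 and button contact ≈ 0.0475.

```bash
python3 -m pendant '[[[0,0,0.03,0],[0,0,0.04,0],[0,0,0.02,0],[0.03,-0.004,0,0],[0.03,-0.004,0,0]]]'; python3 -m pendant '[[[0.035,-0.005,0,0],[0.035,-0.005,0,0],[0.025,-0.004,0,0],[0.01,0,0,0],[0,0,0,0]]]'
```

```text
t: 7.4
eef_pos: [0.3962, 0.2533, 0.068]
eef_rot: [3.134, -0.006, 1.204]
contact_force: [-0.0, 0.8, 0.1]
finger_gap: -0.0001
t: 7.9
eef_pos: [0.508, 0.2374, 0.0667]
eef_rot: [3.134, -0.007, 1.202]
contact_force: [-0.3, 0.3, -0.3]
finger_gap: 0.0
```

```bash
python3 -m pendant '[[[0.002,0.001,-0.02,0],[0,0,-0.015,0],[0,0,-0.011,0],[0,0,0,0],[0,0,0,0]]]'
python3 - <<'E'
from h import *
L=[grab_frame("scene") for _ in range(6)]; a=np.mean([l["img"].astype(float) for l in L],0)[135:195,230:310,::-1]
cv2.imwrite("pics/i.png",cv2.resize(np.clip((a-20)*1.8,0,255).astype(np.uint8),None,fx=7,fy=7,interpolation=cv2.INTER_CUBIC)); print(observe()["eef_pos"])
E
```

```text
t: 8.4
eef_pos: [0.5078, 0.2388, 0.0187]
eef_rot: [3.135, -0.006, 1.203]
contact_force: [0.3, -0.2, 0.3]
finger_gap: 0.0002
[0.50828201 0.23874958 0.01894153]
```

View pics/i.png

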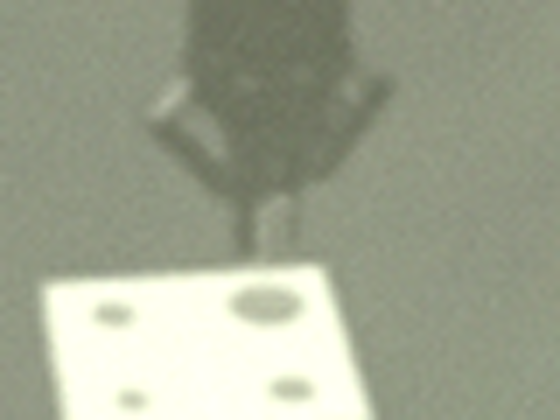

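The tips are at (270,260), with the bore centre at (266,304). That puts them about 22–25 mm above the bore and on its axis, so I'll dwell.

```bash
python3 -m pendant '[[[0,0,0,0],[0,0,0,0],[0,0,0,0],[0,0,0,0],[0,0,0,0]]]'; python3 -m pendant '[[[0,0,0,0],[0,0,0,0],[0,0,0,0],[0,0,0,0],[0,0,0,0]]]' ; python3 -m pendant '[[[0,0,0,0],[0,0,0,0],[0,0,0,0],[0,0,0,0],[0,0,0,0]]]' ; python3 -m pendant '[[[0,0,0,0],[0,0,0,0],[0,0,0,0],[0,0,0,0],[0,0,0,0]]]' ; python3 -m pendant '[[[0,0,0,0],[0,0,0,0],[0,0,0,0],[0,0,0,0],[0,0,0,0]]]'
```

```text
t: 9.2
eef_pos: [0.5086, 0.2388, 0.0195]
eef_rot: [3.133, -0.008, 1.203]
contact_force: [0.2, 0.2, 0.4]
finger_gap: -0.0003
t: 9.7
eef_pos: [0.5086, 0.2388, 0.0195]
eef_rot: [3.133, -0.007, 1.203]
contact_force: [-0.3, -0.1, -0.1]
finger_gap: -0.0001
t: 10.2
eef_pos: [0.5086, 0.2388, 0.0195]
eef_rot: [3.133, -0.008, 1.203]
contact_force: [-0.2, -0.3, -0.7]
finger_gap: 0.0002
t: 10.7
eef_pos: [0.5086, 0.2388, 0.0195]
eef_rot: [3.133, -0.008, 1.203]
contact_force: [0.3, -1.5, -0.2]
finger_gap: 0.0003
t: 11.2
eef_pos: [0.5085, 0.2388, 0.0195]
eef_rot: [3.133, -0.007, 1.203]
contact_force: [0.2, -0.2, -0.4]
finger_gap: -0.0002
```

```bash
python3 -m pendant '[[[0,0,0.04,0],[0,0,0.045,0],[0,0,0.035,0],[0.02,-0.04,0,0],[0.02,-0.04,0,0]]]'; python3 -m pendant '[[[0.02,-0.042,0,0],[0.02,-0.042,0,0],[0.02,-0.04,0,0],[0.008,-0.02,0,0],[0,0,0,0]]]'
```

```text
t: 11.7
eef_pos: [0.5465, 0.1602, 0.1439]
eef_rot: [3.134, -0.006, 1.21]
contact_force: [0.1, 0.1, -0.6]
finger_gap: 0.0001
t: 12.2
eef_pos: [0.618, 0.0058, 0.1451]
eef_rot: [3.132, -0.007, 1.206]
contact_force: [-1.3, 0.4, -0.6]
finger_gap: -0.0002
```

```bash
python3 -m pendant '[[[0,0.003,-0.025,0],[0,0,-0.02,0],[0,0,-0.012,0],[0,0,-0.004,0],[0,0,0,0]]]'
python3 - <<'E'
from h import *
L=[grab_frame("scene") for _ in range(6)]; a=np.mean([l["img"].astype(float) for l in L],0)[165:235,195:285,::-1]
cv2.imwrite("pics/j.png",cv2.resize(np.clip((a-20)*1.8,0,255).astype(np.uint8),None,fx=7,fy=7,interpolation=cv2.INTER_CUBIC)); print(observe()["eef_pos"])
E
```

```text
t: 12.7
eef_pos: [0.6174, 0.0112, 0.0829]
eef_rot: [3.131, -0.008, 1.207]
contact_force: [0.1, 0.1, 0.3]
finger_gap: -0.0001
[0.61792444 0.01068385 0.08378501]
```

View pics/j.png

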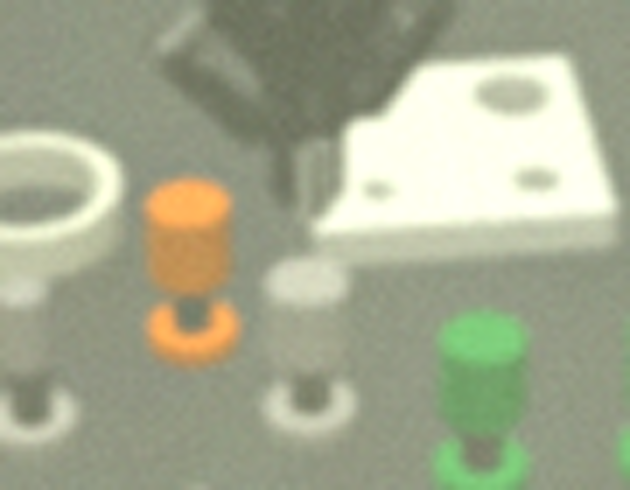

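The tips are at about (312,213) and the gauge top centre at (305,282), so they are about 33–35 mm above and centred. I'll lower 10 mm and dwell.

```bash
python3 -m pendant '[[[0,-0.001,-0.006,0],[0,0,-0.004,0],[0,0,0,0],[0,0,0,0],[0,0,0,0]]]'; python3 -m pendant '[[[0,0,0,0],[0,0,0,0],[0,0,0,0],[0,0,0,0],[0,0,0,0]]]' ; python3 -m pendant '[[[0,0,0,0],[0,0,0,0],[0,0,0,0],[0,0,0,0],[0,0,0,0]]]' ; python3 -m pendant '[[[0,0,0,0],[0,0,0,0],[0,0,0,0],[0,0,0,0],[0,0,0,0]]]' ; python3 -m pendant '[[[0,0,0,0],[0,0,0,0],[0,0,0,0],[0,0,0,0],[0,0,0,0]]]'; python3 -m pendant '[[[0,0,0,0],[0,0,0,0],[0,0,0,0],[0,0,0,0],[0,0,0,0]]]'
```

```text
t: 13.5
eef_pos: [0.6181, 0.0094, 0.0733]
eef_rot: [3.128, -0.009, 1.206]
contact_force: [1.3, 0.2, 0.3]
finger_gap: 0.0001
t: 14.0
eef_pos: [0.6183, 0.0094, 0.0737]
eef_rot: [3.128, -0.009, 1.206]
contact_force: [0.4, 0.4, -0.0]
finger_gap: -0.0
t: 14.5
eef_pos: [0.6183, 0.0094, 0.0737]
eef_rot: [3.128, -0.009, 1.206]
contact_force: [0.0, 0.1, -0.1]
finger_gap: 0.0002
t: 15.0
eef_pos: [0.6183, 0.0094, 0.0737]
eef_rot: [3.128, -0.009, 1.206]
contact_force: [0.1, 0.8, 0.5]
finger_gap: -0.0
t: 15.5
eef_pos: [0.6182, 0.0094, 0.0737]
eef_rot: [3.128, -0.009, 1.206]
contact_force: [-0.5, -0.3, 0.6]
finger_gap: -0.0003
t: 16.0
eef_pos: [0.6183, 0.0094, 0.0737]
eef_rot: [3.128, -0.009, 1.206]
contact_force: [-0.3, 0.3, -0.0]
finger_gap: 0.0001
```

```bash
python3 -m pendant '[[[0,0,0.04,0],[0,0,0.04,0],[0,0,0.02,0],[-0.01,-0.035,0,0],[-0.012,-0.04,0,0]]]'; python3 -m pendant '[[[-0.012,-0.04,0,0],[-0.012,-0.04,0,0],[-0.012,-0.04,0,0],[-0.012,-0.04,0,0],[-0.012,-0.04,0,0]]]'
```

```text
t: 16.5
eef_pos: [0.5955, -0.0634, 0.177]
eef_rot: [3.129, -0.009, 1.212]
contact_force: [1.2, -1.0, 0.1]
finger_gap: 0.0001
t: 17.0
eef_pos: [0.5324, -0.2702, 0.1784]
eef_rot: [3.126, -0.009, 1.214]
contact_force: [0.1, 0.1, 0.7]
finger_gap: -0.0003
```

```bash
python3 -m pendant '[[[-0.01,-0.035,0,0],[-0.01,-0.035,-0.02,0],[-0.005,-0.02,-0.02,0],[0,0,-0.02,0],[0,0,0,0]]]'; python3 -m pendant '[[[0,0,-0.02,0],[0,0,-0.01,0],[0,0,0,0],[0,0,0,0]]]'
```

```text
t: 17.5
eef_pos: [0.5033, -0.3695, 0.1171]
eef_rot: [3.124, -0.008, 1.208]
contact_force: [0.4, 0.5, -0.3]
finger_gap: -0.0003
t: 17.9
eef_pos: [0.5048, -0.3694, 0.0901]
eef_rot: [3.121, -0.006, 1.209]
contact_force: [-1.0, -0.6, 1.2]
finger_gap: -0.0003
```

```bash
python3 -m pendant '[[[0,0.004,-0.015,0],[0,0,-0.012,0],[0,0,-0.006,0],[0,0,0,0],[0,0,0,0]]]'
```

```text
t: 18.4
eef_pos: [0.5056, -0.3648, 0.0561]
eef_rot: [3.119, -0.006, 1.21]
contact_force: [-0.8, 1.4, 0.0]
finger_gap: -0.0003
```

```bash
python3 - <<'E'
from h import *
o=observe(); print(o["eef_pos"])
L=[grab_frame("scene") for _ in range(6)]; f=L[0]; F=192/np.tan(np.radians(f["vertical_fov"])/2)
c=np.array(f["R"])@[.505,-.3655,.072]+f["t"]; u=int(c[0]/c[2]*F+f["cx"]);v=int(c[1]/c[2]*F+f["cy"]); print(c,u,v)
u0,v0=max(u-45,0),v-45
a=np.mean([l["img"].astype(float) for l in L],0)[v0:v0+75,u0:u0+90,::-1]
cv2.imwrite("pics/k.png",cv2.resize(np.clip((a-20)*1.8,0,255).astype(np.uint8),None,fx=7,fy=7,interpolation=cv2.INTER_CUBIC)); print(((u-u0)*7,(v-v0)*7))
E
```

```text
[ 0.50563071 -0.36481016  0.0561405 ]
[-0.38499984  0.13358729  1.1362347 ] 102 243
(315, 315)
```

View pics/k.png

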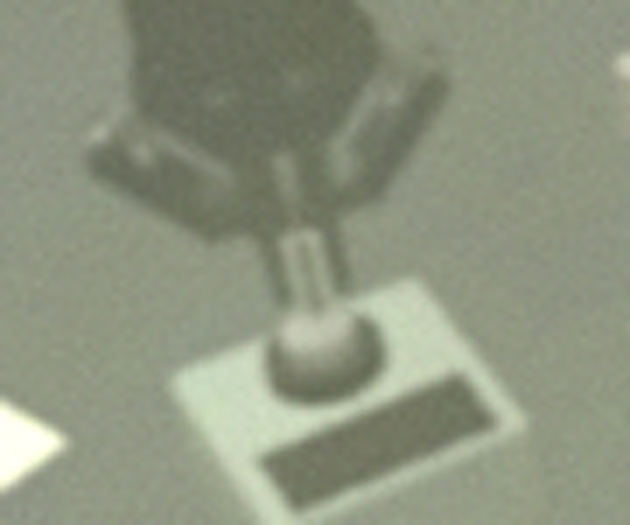

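The tips are just above the cap and centred on it (tip at about (318,308), cap at about (325,330)). I'll press down to a reported height of about 0.041.

```bash
python3 -m pendant '[[[0,0,-0.006,0],[0,0,-0.005,0],[0,0,-0.004,0],[0,0,0,0]]]'
```

```text
t: 19.1
eef_pos: [0.5061, -0.3653, 0.0415]
eef_rot: [3.117, -0.005, 1.21]
contact_force: [-1.3, 1.6, 5.9]
finger_gap: 0.0001
```

```bash
python3 -m pendant '[[[0,0,-0.003,0],[0,0,-0.002,0],[0,0,0,0]]]'
```

```text
t: 19.4
eef_pos: [0.5062, -0.3654, 0.0419]
eef_rot: [3.116, -0.005, 1.21]
contact_force: [-3.1, 2.4, 4.1]
finger_gap: -0.0002
```

It stopped exactly at the predicted bottom with about 6 N. One firmer push to be sure, then release.

```bash
python3 -m pendant '[[[0,0,-0.006,0],[0,0,-0.006,0]]]'; python3 -m pendant '[[[0,0,0.02,0],[0,0,0.03,0],[0,0,0.03,0],[0,0,0.03,0],[0,0,0,0]]]'; python3 -m pendant '[[[0,0,0,0],[0,0,0,0],[0,0,0,0],[0,0,0,0],[0,0,0,0]]]'
python3 - <<'E'
from h import *
import pickle
f0=pickle.load(open("f0.pkl","rb"))["scene"]["img"].astype(float); f=np.mean([grab_frame("scene")["img"].astype(float) for _ in range(4)],0)
a=f[110:300,60:330,::-1]; b=f0[110:300,60:330,::-1]
cv2.imwrite("pics/l.png",cv2.resize(np.vstack([np.clip((a-20)*1.5,0,255),np.clip(np.abs(a-b)*2.5,0,255)]).astype(np.uint8),None,fx=1.55,fy=1.55)); print(observe()["eef_pos"],observe()["t"])
E
```

```text
t: 19.6
eef_pos: [0.5071, -0.3661, 0.0398]
eef_rot: [3.112, -0.003, 1.21]
contact_force: [-39.7, 29.6, 84.6]
finger_gap: -0.0004
t: 20.1
eef_pos: [0.5068, -0.3658, 0.1553]
eef_rot: [3.111, -0.002, 1.211]
contact_force: [0.9, -0.8, 0.3]
finger_gap: -0.0001
t: 20.6
eef_pos: [0.5059, -0.3652, 0.1513]
eef_rot: [3.116, -0.004, 1.211]
contact_force: [-0.7, 0.4, 0.2]
finger_gap: -0.0
[ 0.50603069 -0.36529885  0.15187148] 20.8
```

View pics/l.png

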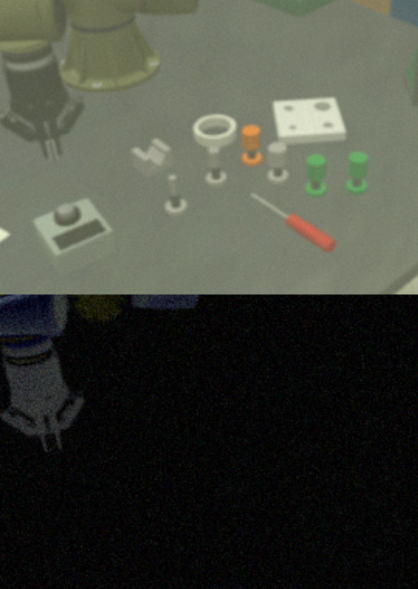

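The difference image shows only the arm has changed. The button is up, nothing is displaced, and the gripper is clear.

```bash
python3 -c "
from workcell import job; job.sign_off()"
```

```text
the job is handed in; nothing more can be done
```

I held the closed fingertips over the 36 mm bore for about 2.8 s, then over the thick steel gauge for about 2.5 s. After that I pressed the station button to its stop, let it come back up, and handed the job in at t ≈ 20.8 s of the 54 s allowed. Sign-off gave no verdict.

- **Height error found:** the reported TCP height was about 35 mm too low. The camera views disagreed with it, so I lowered the closed fingers onto bare bench to measure the error. The force reading stayed near zero there, so I took the contact height from where the descent stopped and from the picture. All later heights used that correction, and the button's stop came exactly where it predicted.
- **First attempt over the bore:** before the correction I hovered about 6 cm above the plate for under a second. Nothing was touched.
- **Dwell heights:** with the correction, the tips were about 22–25 mm over the bore. Over the gauge they were about 23 mm by calculation; I last checked that one by picture 10 mm higher up. Both were centred to within about 2 mm.
- **Button press:** the first presses read 4–6 N along the button's axis. A last, firmer push peaked at about 98 N at the wrist at the end of that move, harder than needed but under the 120 N limit.
- **Final check:** comparing the scene before and after shows only the arm changed. The button is up, the gauges and other objects are in place, and the gripper is clear.
- **Scene camera depth:** it was unusable (a constant 0.28 m), so I used the top camera's depth and the picture geometry instead.

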